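Register a tube block in the corner of a reader deck and hold it there

TASK

Take the flat stop plate out of the grey rack and stand it fully home in the slot of the white reader deck. Then put the aluminium tube block flat on the deck, press it into the corner so that one long side bears squarely on the low fence and one end on the stop plate, and finish still gripping it, pressing lightly (about 5 to 10 N) against both stops at once. Leave the cup, label roll and timer alone.

Things in the scene. Friction and masses are not known exactly. Their poses are not given: they have to be found in the camera images.
- deck: White reader deck, fixed, 180 (x) x 160 (y) x 32 mm high, flat top with a slot along y near its +x side and a low fence along its +y side; a dark window marks the corner. Origin at the centre of its underside, z up. The block pushed home has its long axis along deck x, its origin at deck x = 14.5, y = 26, z = 32 mm, one end on the stop plate (+x), one side on the fence (+y).
- fence: Low aluminium fence fixed on the deck, 160 (x) x 14 (y) x 10 mm high, three screw heads on top; origin at the centre of its underside (deck x = 0, y = 57, z = 32 mm), axes as the deck's. Its working face looks to -y, 7 mm from its origin (deck y = 50 mm).
- slot (a point): Middle of the slot's floor (deck x = 60, y = 0, z = 7 mm), axes as the deck's. The slot is 9.6 mm wide in x (plate 8), 94 mm long in y (plate 90), 25 mm deep from the deck top, its mouth chamfered 3 mm. The plate's origin belongs here; its face towards -x then stands at deck x = 56 to 57 mm.
- corner (a point): The corner at deck-top height (deck x = 56, y = 50, z = 32 mm), where the stop plate's face and the fence's inner face would meet; axes as the deck's; the block lies towards -x and -y of it.
- rack: Grey parking rack, fixed on the sink's drainer, 110 (x) x 108 (y) x 30 mm high, origin at the centre of its underside; three slots along its y axis at x = -34, 0 and 34 mm, each 11 mm wide, 22 mm deep (floor at z = 8 mm). The stop plate stands in the middle one at the start, its top 83 mm above the rack's underside.
- stop_plate: Loose flat steel plate standing on its long edge, 8 thick (x) x 90 long (y) x 75 mm high (z), about 0.16 kg, two dark discs flush in its faces; the same either way round. Origin at the middle of its lower edge, z up. Pinch it across its 8 mm thickness near the top. In the deck's slot it stands 50 mm above the deck top.
- block: Loose aluminium tube block, 84 long (x) x 48 wide (y) x 50 mm high, about 0.35 kg, eight open wells in its top in two rows of four; the same either way round. Origin at the centre of its underside, z up. Starts on the sink's drainer, right of the deck; pinch it across its 48 mm width, fingertips more than 10 mm above its underside so that they pass over the fence.
- specimen_cup: Bystander: specimen cup with screw cap, 62 mm wide, 68 mm high, origin at the centre of its underside.
- label_roll: Bystander: white roll of labels, 67 mm across, 39 mm high, origin at the centre of its underside.
- timer: Bystander: small white bench timer, 76 x 76 x 22 mm, origin at the centre of its underside.

How it is judged:
On the way:
1. the stop plate stands fully home in the deck's slot, let go (x of stop_plate in the frame of deck between 0.056 and 0.064 m and y of stop_plate in the frame of deck between -0.005 and 0.005 m and z of stop_plate in the frame of deck below 0.012 m and angle between stop_plate's own z axis and vertical below 0.12 rad and angle between the x axis of stop_plate and the x axis of deck, either way round below 0.08 rad and contact force between the fingers and stop_plate below 0.2 N), for 0.2 s.
At the end, for the whole second after the job is handed in: Plate upright in the deck slot, within 5 mm of its floor, not held. Block flat on the deck in the corner (3 mm along x, 2.5 mm along y, 3 mm in height, 0.05 rad), at rest, gripped by the fingers, bearing with 1 to 30 N on the plate and 1 to 30 N on the fence (x of stop_plate in the frame of deck between 0.056 and 0.064 m and y of stop_plate in the frame of deck between -0.005 and 0.005 m and z of stop_plate in the frame of deck below 0.012 m and angle between stop_plate's own z axis and vertical below 0.12 rad and angle between the x axis of stop_plate and the x axis of deck, either way round below 0.08 rad and x of block in the frame of deck between 0.0115 and 0.0175 m and y of block in the frame of deck between 0.0235 and 0.0285 m and z of block in the frame of deck between 0.029 and 0.035 m and angle between the x axis of block and the x axis of deck, either way round below 0.05 rad and angle between block's own z axis and vertical below 0.05 rad and contact force between block and stop_plate between 1 and 30 N and contact force between block and fence between 1 and 30 N and contact force between the fingers and block above 2 N and contact force between the fingers and stop_plate below 0.5 N and linear speed of block below 0.01 m/s); the arm keeps its last pose, push and grip.
It fails at once if the specimen cup was moved by more than 30 mm (distance of specimen_cup from where it was at the start of the episode above 0.03 m).
It fails at once if the label roll was moved by more than 30 mm (distance of label_roll from where it was at the start of the episode above 0.03 m).
It fails at once if the timer was moved by more than 30 mm (distance of timer from where it was at the start of the episode above 0.03 m).
It also fails if it takes over 72 s, if anything falls off the work surface, if the arm or the gripper's body presses on something with over 40 N, if the wrist force passes 120 N, or if a joint passes its speed limit or range.

ROBOT

A 7-joint arm with a two-finger parallel gripper is mounted at the origin on a cart in front of the work surface, level with it; the furniture and walls round the work are solid. World frame = base frame: x ahead of the robot, y to its left, z up, the work surface at z = 0. Lengths are in m, angles in rad, forces in N, time in s.
With the tool pointing down it reaches from about 0.425 to 0.875 m from the base axis. Payload 8.4 kg.
Tool frame: the origin (TCP) lies midway between the tips of the shut fingers; the grasp point (between the pads) lies 19 mm behind it; z points along the fingers, y is the line along which they close (so a half turn about z gives the same grasp; the last joint's range is limited). The gripper opens to 87 mm and grips with 3 to 60 N. Pads are 19 mm wide; open, the fingers measure 117 mm over their backs; the gripper's body (75 mm by 190 mm) begins 51 mm behind the grasp point.
Start: joints at [1.196, 0.333, 0.04, 1.465, -0.013, 1.343, -0.059], TCP at [0.177, -0.625, 0.223] pointing down, gripper open.
Joint ranges: [-2.58, 2.58], [-0.38, 2.09], [-1.3, 1.39], [0.25, 2.4], [-1.5, 4.64], [0.08, 2.09], [-2.65, 2.65]. Speed limits (rad/s): [2.22, 2.22, 2.79, 2.79, 3.14, 3.14, 3.14].

INTERFACE

Orientations are given as a unit quaternion [x, y, z, w].
In Python, from plant import readout, cams, ticket gives the robot as it stands.
- The arm moves only by the shell command python3 -m handwheel 'ROWS' [FORCE]. ROWS is text: rows parted by semicolons, each of 7 numbers parted by spaces: the shift along the tool's x, y, z scaled (see below), then the turn, a rotation vector about the tool's x, y, z scaled (see below), then the opening, from 0 (shut) to 1 (fully open). A call has 1 to 10 rows; each row shifts and turns the commanded pose from where the row before left it, along the tool's axes as they then stand; what a row does not reach is not made up. The controller multiplies each number of a shift by 0.75 m and each number of a turn by 90 degrees. A row lasts 1/12 s, in which the tool goes at most 41.7 mm and 7.16 degrees, less where a joint would pass 70% of its speed; a pose out of reach is approached as far as the arm can. A call with a number of a shift or a turn outside -1 to 1 is refused whole. A call with a gripper value outside its range is refused whole. The fingers move at their own pace and stop on an object; FORCE is the grip in N (left out, the last holds). Time passes only in rows, so rows that do not move let the fingers close. It gives the time, the measured TCP pose, the force, the opening and the grip force at its end, in the units of the state.
- readout.sense(): the state, without advancing time (a new reading comes with each control period).
- cams.capture(name): name is "scene" or "top" or "wrist"; returns a dict with "color" (480x640x3 uint8, red, green, blue), "range_z" (480x640 float32, m along the optical axis (not along the pixel's ray), 0 where there is no reading), "camera_matrix" (3x3 intrinsics, pixels), "distortion" ([k1, k2, p1, p2, k3] as OpenCV has them; the pictures are not rectified), "R" (3x3) and "t" (3): a world point X has camera coordinates R X + t; the wrist camera has in their place "T_tool_cam" (4x4, takes a point from camera to tool coordinates, whose origin is the TCP and whose axes are the flange's). Camera axes: x right, y down, z forward; pixel columns grow to the right and rows downward; lengths in m; the calibration is good to about 2 mm. A picture is of the moment at which its call begins: read the wrist's pose just before it.
- ticket.finish_job(): hands the job in; it is judged then, once.
Trained networks look in the newest picture that a camera, given by its name, has taken for a name from the list of things; names that differ only in an ending like _2 or _b are one class to them, and where a whole thing is asked for, a point or a joint stands for the part that bears it (a point fixed in the world has none). Each returns a list of dicts, best first, with "conf" (0 to 1); they miss things now and then, are a little off and sometimes report something else, mostly with a low value. They report only what shows in the picture. A call takes as long as a camera call.
- cams.look_for(target, camera): "location" ([column, row] in pixels, amid what is visible of it).
- cams.landmark_of(target, camera): "location" ([column, row] in pixels: a listed point, or the origin of a listed thing).
The state is a dict: "clock": time; "qpos": joint angles; "qd": joint speeds; "joint_efforts": joint torques, N m; "tcp_pos": TCP position; "ee_rot": TCP orientation; "ft_force": force on the tool from outside, world axes, zero at the start; "ft_torque": the same for the moment, N m; "gripper_width": finger opening in m; "grip_force": force on a finger pad.
Only numpy, scipy, OpenCV 4.12 (cv2) and the standard library are available. Lean on these libraries where they do the work, as an engineer would, in place of code of your own. Each camera call takes 0.05 s, during which the arm holds its last target. There are 200 camera calls.

## Working session

There is one attempt and no reset: what is moved stays moved. The work goes in short steps, Python scripts to look and compute and a shell command to move; the robot and the scene stay as the last step left them, time stands still between calls to the robot, and variables do not carry over. Pictures are saved under pics/ and viewed, at most 10 in all, crops included, and the job is handed in when it is done.

```bash
ls; mkdir -p pics; python3 - <<'E'
from plant import readout,cams
import cv2,numpy as np
s=readout.sense();print({k:np.round(v,3).tolist() for k,v in s.items()})
ims=[]
for n in("scene","top"):
    d=cams.capture(n);np.savez(f"{n}0.npz",**d)
    cv2.imwrite(f"pics/{n}0.png",d["color"][:,:,::-1])
    print(n,d["R"].round(3).tolist(),d["t"].round(3),d["camera_matrix"].round(1).tolist(),d["distortion"].round(3))
    for t in["deck","fence","slot","corner","rack","stop_plate","block","specimen_cup","label_roll","timer"]:
        print(t,[(np.round(x["location"],1).tolist(),round(x["conf"],2)) for x in cams.landmark_of(t,n)[:2]])
E
```

```text
pics
{'clock': 0.0, 'qpos': [1.196, 0.334, 0.04, 1.466, -0.013, 1.343, -0.059], 'qd': [-0.002, 0.002, 0.001, -0.0, -0.001, -0.001, 0.001], 'joint_efforts': [-0.0, -65.636, 1.335, -40.38, -0.06, 0.045, 0.0], 'tcp_pos': [0.177, -0.625, 0.222], 'ee_rot': [0.991, 0.137, -0.0, -0.001], 'ft_force': [1.225, 0.659, 0.414], 'ft_torque': [0.01, 0.035, 0.049], 'grip_force': 0.0, 'gripper_width': 0.087}
scene [[-0.778, -0.628, 0.003], [-0.432, 0.532, -0.729], [0.456, -0.569, -0.685]] [0.514 0.242 1.266] [[525.0, 0.0, 312.7], [0.0, 525.0, 242.9], [0.0, 0.0, 1.0]] [-0.027  0.     0.     0.     0.   ]
deck [([291.9, 301.8], 0.59)]
fence [([277.4, 300.1], 0.68), ([402.9, 234.4], 0.51)]
slot [([278.0, 282.3], 0.73), ([265.1, 288.6], 0.62)]
corner [([264.7, 289.4], 0.88), ([401.6, 235.3], 0.57)]
rack [([378.2, 205.2], 0.6), ([337.5, 231.8], 0.52)]
stop_plate [([372.0, 204.2], 0.62)]
block [([333.8, 231.6], 0.75)]
specimen_cup [([209.4, 312.1], 0.84)]
label_roll [([270.8, 364.3], 0.74)]
timer [([403.3, 236.0], 0.87), ([338.6, 233.4], 0.64)]
top [[-0.036, -0.999, -0.003], [-0.974, 0.035, -0.225], [0.225, -0.005, -0.974]] [0.131 0.566 1.2  ] [[585.2, 0.0, 320.5], [0.0, 585.2, 247.8], [0.0, 0.0, 1.0]] [-0.074  0.     0.     0.     0.   ]
deck [([258.5, 275.2], 0.71)]
fence [([232.4, 270.0], 0.76)]
slot [([260.5, 246.8], 0.85)]
corner [([241.0, 246.4], 0.87)]
rack [([458.2, 243.9], 0.93)]
stop_plate [([460.8, 248.8], 0.88)]
block [([382.1, 239.9], 0.56)]
specimen_cup [([182.7, 221.4], 0.79)]
label_roll [([181.5, 312.3], 0.93)]
timer [([434.2, 307.3], 0.93)]
```

```bash
cat > h.py <<'E'
import numpy as np,cv2
from scipy.spatial.transform import Rotation as Ro
def ray(d,uv,R,t):
    p=cv2.undistortPoints(np.array(uv,float).reshape(-1,1,2),d["camera_matrix"],d["distortion"]).reshape(-1,2)
    r=np.c_[p,np.ones(len(p))]@R
    return -R.T@t,r
def at_z(d,uv,z,R=None,t=None):
    R=d["R"] if R is None else R;t=d["t"] if t is None else t
    c,r=ray(d,uv,R,t);return c+r*((z-c[2])/r[:,2])[:,None]
def cloud(d,R=None,t=None):
    R=d["R"] if R is None else R;t=d["t"] if t is None else t
    v,u=np.mgrid[0:480,0:640];uv=np.c_[u.ravel(),v.ravel()]
    c,r=ray(d,uv,R,t);z=d["range_z"].ravel()
    P=c+r*z[:,None];P[z==0]=np.nan;return P.reshape(480,640,3)
def wristRt(d,s):
    T=np.eye(4);T[:3,:3]=Ro.from_quat(s["ee_rot"]).as_matrix();T[:3,3]=s["tcp_pos"]
    M=np.linalg.inv(T@d["T_tool_cam"]);return M[:3,:3],M[:3,3]
E
python3 - <<'E'
from h import *
d=dict(np.load("top0.npz"));P=cloud(d)
im=d["color"][:,:,::-1].copy()
cv2.imwrite("pics/topc.png",cv2.resize(im[170:370,130:530],(800,400),interpolation=cv2.INTER_CUBIC))
for n,u,z in[("corner",(241,246.4),.032),("slot",(260.5,246.8),.007),("fence",(232.4,270),.032),("deck",(258.5,275.2),0),("rack",(458.2,243.9),0),("plate",(460.8,248.8),.008),("block",(382,240),0)]:
    print(n,at_z(d,[u],z).round(4),P[int(u[1]),int(u[0])].round(4))
E
```

```text
corner [[0.5872 0.2871 0.032 ]] [0.5889 0.2875 0.0289]
slot [[0.5907 0.2462 0.007 ]] [0.5926 0.2473 0.0068]
fence [[0.5345 0.3064 0.032 ]] [0.5318 0.3052 0.0458]
deck [[0.5267 0.2522 0.    ]] [0.5201 0.2493 0.0385]
rack [[ 0.5827 -0.2046  0.    ]] [ 0.5769 -0.1959  0.0343]
plate [[ 0.5693 -0.2076  0.008 ]] [ 0.5659 -0.1999  0.0319]
block [[ 0.5982 -0.0307  0.    ]] [ 0.5857 -0.0247  0.0519]
```

View pics/topc.png

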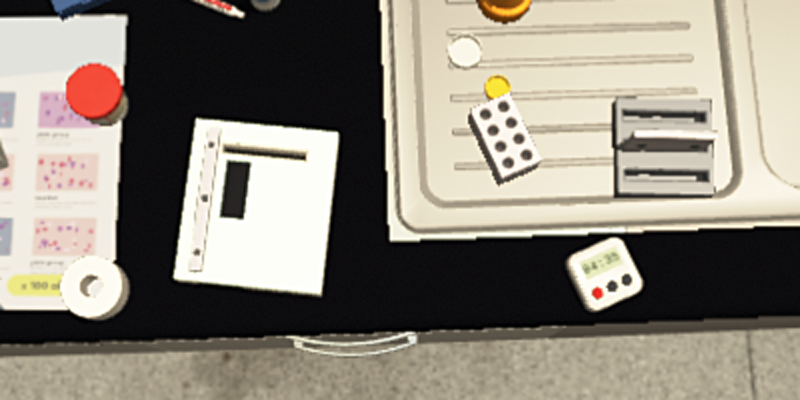

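View pics/scene0.png

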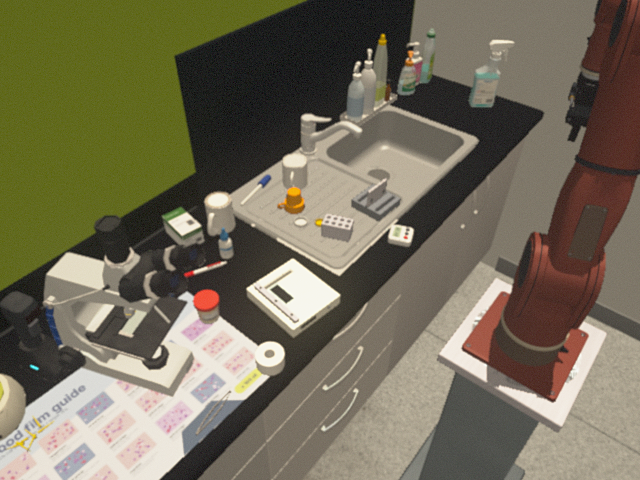

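The top view shows the deck slot at crop (265,152), the fence on the left at x≈205, the block at (505,138), and the plate in the rack at (670,138). The cup, roll and timer are clear of the deck corner.

```bash
cat >> h.py <<'E'
def go(s,p=None,yaw=None,tilt=False):
    """print shift (tool axes as they stand now) and turn about tool z, in row units; yaw = heading of tool x"""
    R=Ro.from_quat(s["ee_rot"]).as_matrix();y0=np.arctan2(R[1,0],R[0,0])
    print("tcp",np.round(s["tcp_pos"],4),"yaw %.4f"%y0,"tilt",R[:,2].round(4))
    if p is not None:
        v=R.T@(np.array(p)-s["tcp_pos"]);print("shift units",(v/.75).round(4),"min rows",np.ceil(np.linalg.norm(v)/.0417))
    if yaw is not None:
        w=(yaw-y0+np.pi)%(2*np.pi)-np.pi;print("turn z units %.4f"%(-w/(np.pi/2)),"min rows",np.ceil(abs(w)/.125))
def rect(P,lo,hi,box):
    m=(P[...,2]>lo)&(P[...,2]<hi)&(P[...,0]>box[0])&(P[...,0]<box[1])&(P[...,1]>box[2])&(P[...,1]<box[3])
    q=P[m];(c,sz,a)=cv2.minAreaRect((q[:,:2]*1000).astype(np.float32));return len(q),np.round(c,1),np.round(sz,1),round(a,1),np.median(q[:,2]).round(4)
E
python3 - <<'E'
from h import *
from plant import readout,cams
for n in("top","scene"):
    P=cloud(dict(np.load(n+"0.npz")))
    print(n,"deck",rect(P,.026,.037,(.4,.68,.12,.36)))
    print("block",rect(P,.044,.056,(.5,.68,-.1,.06)))
    print("rack",rect(P,.02,.04,(.48,.68,-.28,-.12)))
    print("plate",rect(P,.06,.09,(.48,.68,-.28,-.12)))
d=cams.capture("wrist");print(d["T_tool_cam"].round(3).tolist(),d["camera_matrix"].round(0).tolist())
go(readout.sense(),[.5,-.2,.3],np.pi/2)
E
```

```text
top deck (5066, array([528.7, 250. ]), array([161.2, 181.3]), 82.1, np.float64(0.0317))
block (608, array([594.1, -26.6]), array([85.4, 49.3]), 21.4, np.float64(0.0482))
rack (1685, array([ 580.2, -207.5]), array([109.2, 112.6]), 86.6, np.float64(0.0277))
plate (246, array([ 579.1, -207.2]), array([89.8, 10.2]), 87.8, np.float64(0.0791))
scene deck (2966, array([526.3, 248.6]), array([165. , 186.8]), 82.3, np.float64(0.0333))
block (336, array([591.3, -26.2]), array([86.1, 57.6]), 19.4, np.float64(0.0495))
rack (675, array([ 576.1, -207. ]), array([116.5, 117.2]), 86.4, np.float64(0.0296))
plate (157, array([ 575.8, -206.2]), array([93.6, 13.5]), 88.4, np.float64(0.0769))
[[0.001, -0.968, -0.253, 0.068], [1.0, 0.001, 0.001, -0.0], [-0.001, -0.253, 0.968, -0.163], [0.0, 0.0, 0.0, 1.0]] [[429.0, 0.0, 323.0], [0.0, 429.0, 239.0], [0.0, 0.0, 1.0]]
tcp [ 0.177  -0.6254  0.2225] yaw 0.2757 tilt [-0.  0. -1.]
shift units [ 0.5689 -0.4286 -0.1033] min rows 13.0
turn z units -0.8245 min rows 11.0
```

```bash
r=0
python3 -m handwheel '.0333 -.0195 -.0018 0 0 0 1;.0333 -.0195 -.0018 0 0 0 1;.0333 -.0195 -.0018 0 0 0 1;.0333 -.0195 -.0018 0 0 0 1;.0333 -.0195 -.0018 0 0 0 1;.0333 -.0195 -.0018 0 0 0 1;.0333 -.0195 -.0018 0 0 0 1;.0333 -.0195 -.0018 0 0 0 1;.0333 -.0195 -.0018 0 0 0 1;.0333 -.0195 -.0018 0 0 0 1' &&
python3 -m handwheel '.0333 -.0195 -.0018 0 0 0 1;.0333 -.0195 -.0018 0 0 0 1;.0333 -.0195 -.0018 0 0 0 1;.0333 -.0195 -.0018 0 0 0 1;.0333 -.0195 -.0018 0 0 0 1;.0333 -.0195 -.0018 0 0 0 1;.0333 -.0195 -.0018 0 0 0 1;.0333 -.0195 -.0018 0 0 0 1;.0333 -.0195 -.0018 0 0 0 1;.0333 -.0195 -.0018 0 0 0 1' &&
python3 -m handwheel '0 0 0 0 0 -.066 1;0 0 0 0 0 -.066 1;0 0 0 0 0 -.066 1;0 0 0 0 0 -.066 1;0 0 0 0 0 -.066 1;0 0 0 0 0 -.066 1;0 0 0 0 0 -.066 1;0 0 0 0 0 -.066 1;0 0 0 0 0 -.066 1;0 0 0 0 0 -.066 1' &&
python3 -m handwheel '0 0 0 0 0 -.066 1;0 0 0 0 0 -.066 1;0 0 0 0 0 0 1;0 0 0 0 0 0 1'
cat > w.py <<'E'
from h import *
from plant import readout,cams
def wcap(name):
    s=readout.sense();d=cams.capture("wrist");R,t=wristRt(d,s)
    cv2.imwrite(f"pics/{name}.png",d["color"][:,:,::-1]);return s,d,R,t,cloud(d,R,t)
E
python3 - <<'E'
from w import *
s,d,R,t,P=wcap("rack")
print("rack",rect(P,.02,.04,(.48,.68,-.28,-.12)));print("plate",rect(P,.06,.095,(.48,.68,-.28,-.12)));print("top",rect(P,.078,.095,(.48,.68,-.28,-.12)))
go(s,[.5793,-.2072,.12],np.radians(87.3));print(s["qpos"])
E
```

```text
clock: 1.98
tcp_pos: [0.3783, -0.4156, 0.2364]
ee_rot: [0.991, 0.137, 0.0, 0.0]
ft_force: [-0.1, -1.1, -0.3]
gripper_width: 0.0871
grip_force: 0.0
clock: 2.82
tcp_pos: [0.5788, -0.2069, 0.2498]
ee_rot: [0.991, 0.137, 0.0, 0.0]
ft_force: [-0.2, -0.3, -0.3]
gripper_width: 0.0869
grip_force: 0.0
clock: 3.65
tcp_pos: [0.578, -0.208, 0.2496]
ee_rot: [0.791, 0.612, 0.0, 0.0]
ft_force: [-0.3, 0.5, -0.7]
gripper_width: 0.0872
grip_force: 0.0
clock: 3.98
tcp_pos: [0.5779, -0.2081, 0.2495]
ee_rot: [0.726, 0.688, 0.0, -0.0]
ft_force: [-0.3, 0.5, 0.7]
gripper_width: 0.087
grip_force: 0.0
rack (10752, array([ 575.3, -207.8]), array([108.2, 110.4]), 86.9, np.float64(0.029))
plate (1131, array([ 575.2, -207.5]), array([89.4,  7.3]), 87.0, np.float64(0.082))
top (1116, array([ 575.2, -207.6]), array([89.2,  7.3]), 87.0, np.float64(0.082))
tcp [ 0.5779 -0.2081  0.2495] yaw 1.5164 tilt [ 0.e+00  1.e-04 -1.e+00]
shift units [0.0013 0.0018 0.1727] min rows 4.0
turn z units -0.0046 min rows 1.0
[ 0.65776946  0.28706718 -0.47753414  1.49603585  0.13254074  1.390691
  0.11885669]
```

View pics/rack.png

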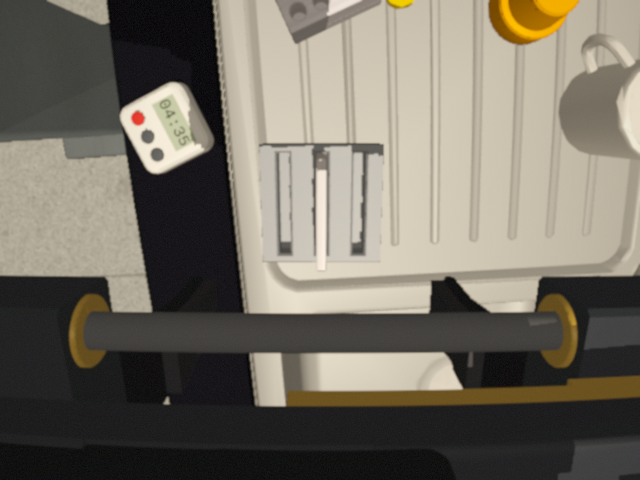

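The wrist view shows the plate upright in the rack's middle slot at px (320,212), with its top at z≈0.082 and yaw −3°. That matches the expected height, so I'm descending and gripping.

```bash

python3 -m handwheel '0.0005 -.0027 .04 0 0 0 1;0 0 .04 0 0 0 1;0 0 .04 0 0 0 1;0 0 .04 0 0 0 1;0 0 .04 0 0 0 1;0 0 .03 0 0 0 1;0 0 .02 0 0 0 1;0 0 .008 0 0 0 1;0 0 0 0 0 0 1' &&
python3 -m handwheel '0 0 0 0 0 0 0;0 0 0 0 0 0 0;0 0 0 0 0 0 0;0 0 0 0 0 0 0;0 0 0 0 0 0 0;0 0 0 0 0 0 0;0 0 0 0 0 0 0;0 0 0 0 0 0 0' 40
```

```text
clock: 4.78
tcp_pos: [0.5751, -0.2072, 0.0547]
ee_rot: [0.726, 0.688, -0.001, -0.001]
ft_force: [-0.2, -0.2, 1.2]
gripper_width: 0.0868
grip_force: 0.0
clock: 5.45
tcp_pos: [0.576, -0.2075, 0.0561]
ee_rot: [0.725, 0.689, 0.0, 0.0]
ft_force: [0.4, -0.1, -0.3]
gripper_width: 0.0413
grip_force: 0.0
```

```bash

python3 -m handwheel '0 0 0 0 0 0 0;0 0 0 0 0 0 0;0 0 0 0 0 0 0;0 0 0 0 0 0 0;0 0 0 0 0 0 0;0 0 0 0 0 0 0;0 0 0 0 0 0 0;0 0 0 0 0 0 0' 40 &&
python3 -m handwheel '0 0 -.02 0 0 0 0;0 0 -.04 0 0 0 0;0 0 -.04 0 0 0 0;0 0 -.04 0 0 0 0;0 0 -.04 0 0 0 0;0 0 -.02 0 0 0 0;0 0 0 0 0 0 0'
python3 - <<'E'
from h import *
from plant import readout
s=readout.sense();go(s,[.5285,.2495,.25]);print(s["qpos"].__repr__())
E
```

```text
clock: 6.12
tcp_pos: [0.5759, -0.2075, 0.056]
ee_rot: [0.725, 0.689, 0.0, -0.0]
ft_force: [-0.4, 0.0, -1.1]
gripper_width: 0.0077
grip_force: 40.0
clock: 6.7
tcp_pos: [0.5778, -0.2078, 0.2102]
ee_rot: [0.725, 0.689, 0.001, 0.003]
ft_force: [0.4, -0.3, -1.3]
gripper_width: 0.0076
grip_force: 40.0
tcp [ 0.5778 -0.2078  0.2102] yaw 1.5198 tilt [ 0.0057 -0.0022 -1.    ]
shift units [ 0.6055 -0.0964 -0.0547] min rows 12.0
array([ 0.65986184,  0.30191826, -0.47774493,  1.55908249,  0.14305782,
        1.30923156,  0.11339192])
```

```bash

python3 -m handwheel '.02 -.0012 -.01 0 0 0 0;.0388 -.0012 -.01 0 0 0 0;.0388 -.0012 -.01 0 0 0 0;.0388 -.0012 -.01 0 0 0 0;.0388 -.0012 -.008 0 0 0 0;.0388 -.0012 -.005 0 0 0 0;.0388 -.0012 0 0 0 0 0;.0388 -.0012 0 0 0 0 0;.0388 -.0012 0 0 0 0 0;.0388 -.0012 0 0 0 0 0' &&
python3 -m handwheel '.0388 -.0012 0 0 0 0 0;.0388 -.0012 0 0 0 0 0;.0388 -.0012 0 0 0 0 0;.02 0 0 0 0 0 0;0 0 0 0 0 .054 0;0 0 0 0 0 0 0;0 0 0 0 0 0 0;0 0 0 0 0 0 0'
python3 - <<'E'
from w import *
s,d,R,t,P=wcap("deck1");np.savez("w1.npz",P=P,color=d["color"],R=R,t=t,camera_matrix=d["camera_matrix"],distortion=d["distortion"])
print("deck",rect(P,.026,.037,(.4,.68,.12,.36)));print("fence",rect(P,.0395,.047,(.4,.68,.25,.36)))
go(s)
for n in["slot","corner","deck","fence","stop_plate"]:
    print(n,[(np.round(x["location"],1).tolist(),round(x["conf"],2)) for x in cams.landmark_of(n,"wrist")[:2]])
E
```

```text
clock: 7.53
tcp_pos: [0.5799, 0.0715, 0.2443]
ee_rot: [0.725, 0.689, -0.001, -0.001]
ft_force: [1.2, 0.6, -1.8]
gripper_width: 0.0075
grip_force: 40.0
clock: 8.2
tcp_pos: [0.5833, 0.1711, 0.245]
ee_rot: [0.753, 0.658, -0.001, -0.0]
ft_force: [-0.8, -0.7, -1.9]
gripper_width: 0.0079
grip_force: 40.0
deck (33807, array([524. , 249.3]), array([161. , 180.7]), 82.3, np.float64(0.0326))
fence (3611, array([531.5, 305.4]), array([ 14.6, 159.1]), 82.4, np.float64(0.0426))
tcp [0.5833 0.1711 0.245 ] yaw 1.4364 tilt [-1.2e-03 -7.0e-04 -1.0e+00]
slot [([317.3, 125.9], 0.7), ([306.7, 67.5], 0.68)]
corner [([306.7, 64.0], 0.62), ([323.2, 266.9], 0.33)]
deck [([249.6, 125.3], 0.61), ([323.5, 269.2], 0.43)]
fence [([243.5, 56.1], 0.61)]
stop_plate [([323.6, 266.5], 0.66)]
```

View pics/deck1.png

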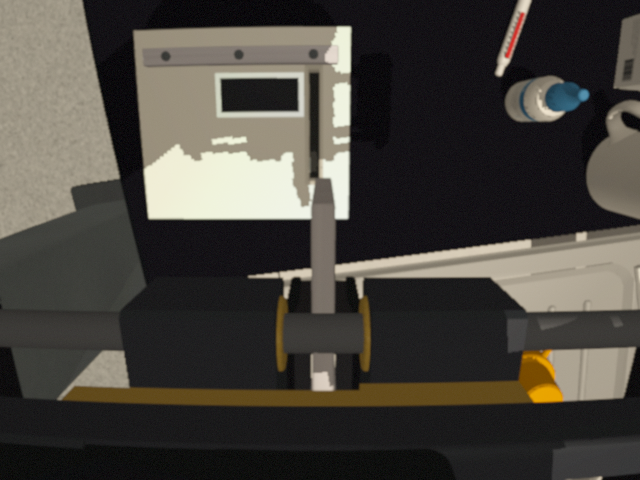

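The deck is at px (245,122), with the slot at (314,125) and its near end partly behind the held plate. I'll measure the slot and the held plate in the tool frame.

```bash
cat > slot.py <<'E'
from w import *
def analyse(P,tcp,yaw0):
    th=np.radians(-7.7);c=np.array([.524,.2493]);A=np.array([[np.cos(th),np.sin(th)],[-np.sin(th),np.cos(th)]])
    D=(P[...,:2]-c)@A.T  # deck coords
    for y in range(-40,45,10):
        m=(abs(D[...,1]*1e3-y)<5)&(D[...,0]>.045)&(D[...,0]<.075)&(P[...,2]<.024)&(P[...,2]>-.01)
        print(y,m.sum(),(D[m][:,0].min()*1e3).round(1) if m.any() else "",(D[m][:,0].max()*1e3).round(1) if m.any() else "")
    m=(D[...,0]>.05)&(D[...,0]<.07)&(abs(D[...,1])<.06)&(P[...,2]<.024)&(P[...,2]>-.01)
    print("slot y range",np.percentile(D[m][:,1]*1e3,[0,1,99,100]).round(1),"x med",np.median(D[m][:,0]*1e3).round(1))
    Rt=np.array([[np.cos(yaw0),np.sin(yaw0)],[np.sin(yaw0),-np.cos(yaw0)]])
    T=(P[...,:2]-tcp[:2])@Rt.T*1e3; h=(P[...,2]-tcp[2])*1e3
    m=(abs(T[...,1])<9)&(T[...,0]>12)&(T[...,0]<60)&(h>0)&(h<45)
    q=T[m];hq=h[m]
    print("plate top",m.sum(),"h",np.percentile(hq,[5,50,95]).round(1))
    for a in range(12,56,6):
        k=(q[:,0]>a)&(q[:,0]<a+6)&(hq>np.median(hq)-4)
        if k.any():print(a,q[k][:,1].min().round(1),q[k][:,1].max().round(1))
    print("end",q[hq>np.median(hq)-3][:,0].max())
E
python3 - <<'E'
from slot import *
s=readout.sense();R=Ro.from_quat(s["ee_rot"]).as_matrix()
analyse(np.load("w1.npz")["P"],s["tcp_pos"],np.arctan2(R[1,0],R[0,0]))
E
```

```text
-40 112 54.9 63.7
-30 120 54.9 63.7
-20 119 54.9 63.7
-10 122 54.9 63.8
0 121 54.9 63.8
10 126 54.9 63.8
20 110 55.7 63.8
30 119 55.8 63.8
40 112 55.7 63.8
slot y range [-47.  -46.6  46.6  46.8] x med 59.3
plate top 2485 h [14.  25.  26.1]
12 -5.5 2.5
18 -5.5 2.4
24 -5.5 2.3
30 -5.4 2.3
36 -5.4 2.2
42 -5.4 2.2
end 44.763223060176955
```

```bash

python3 -m handwheel '.0309 -.0037 .03 0 0 0 0;.0309 -.0037 .03 0 0 0 0;.0309 -.0036 .03 0 0 0 0;0 0 .04 0 0 0 0;0 0 .03 0 0 0 0;0 0 .02 0 0 0 0;0 0 .013 0 0 0 0;0 0 0 0 0 0 0;0 0 0 0 0 0 0;0 0 0 0 0 0 0'
python3 - <<'E'
from h import *
from plant import readout
go(readout.sense(),[.58445,.2411,.09],1.4364)
E
```

```text
clock: 9.33
tcp_pos: [0.5856, 0.2421, 0.1025]
ee_rot: [0.754, 0.657, 0.001, 0.0]
ft_force: [-1.1, -0.7, -1.2]
gripper_width: 0.0081
grip_force: 40.0
tcp [0.5856 0.2421 0.1025] yaw 1.4348 tilt [ 1.8e-03  8.0e-04 -1.0e+00]
shift units [-0.0016 -0.0014  0.0167] min rows 1.0
turn z units -0.0010 min rows 1.0
```

```bash

python3 -m handwheel '-.0016 -.0014 .01 0 0 -.001 0;0 0 .003 0 0 0 0;0 0 0 0 0 0 0;0 0 0 0 0 0 0;0 0 0 0 0 0 0'
python3 - <<'E'
from slot import *
s,d,R,t,P=wcap("above")
go(s,[.58445,.2411,.0565],1.4364)
cv2.imwrite("pics/above_c.png",d["color"][40:360,120:520,::-1])
E
```

```text
clock: 9.75
tcp_pos: [0.5837, 0.2408, 0.0916]
ee_rot: [0.753, 0.658, 0.0, 0.0]
ft_force: [-0.5, 0.4, -1.7]
gripper_width: 0.0079
grip_force: 40.0
tcp [0.5837 0.2408 0.0916] yaw 1.4365 tilt [ 3.e-04  1.e-04 -1.e+00]
shift units [0.0005 0.0009 0.0467] min rows 1.0
turn z units 0.0001 min rows 1.0
```

View pics/above_c.png

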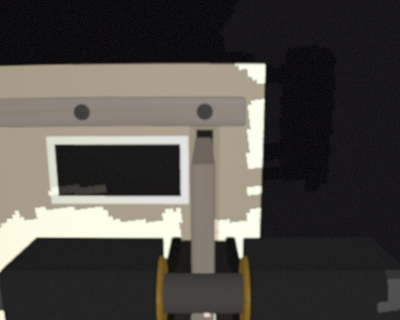

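The plate's lower end at crop (204,145) lines up with the visible slot end at (205,132), so I'm inserting it.

```bash

python3 -m handwheel '.0003 .0006 .005 0 0 0 0;0 0 .007 0 0 0 0;0 0 .007 0 0 0 0;0 0 .007 0 0 0 0;0 0 0 0 0 0 0' && python3 -m handwheel '0 0 .007 0 0 0 0;0 0 .007 0 0 0 0;0 0 .004 0 0 0 0;0 0 0 0 0 0 0;0 0 0 0 0 0 0'
```

```text
clock: 10.22
tcp_pos: [0.5836, 0.2405, 0.0702]
ee_rot: [0.753, 0.658, -0.001, -0.0]
ft_force: [0.7, 0.7, -2.7]
gripper_width: 0.0079
grip_force: 40.0
clock: 10.63
tcp_pos: [0.5839, 0.2409, 0.0581]
ee_rot: [0.753, 0.658, -0.0, -0.0]
ft_force: [-0.4, -0.4, -1.1]
gripper_width: 0.0074
grip_force: 40.0
```

```bash

python3 -m handwheel '0 0 .0015 0 0 0 0;0 0 .0015 0 0 0 0;0 0 0 0 0 0 0;0 0 0 0 0 0 0'
python3 -m handwheel '0 0 0 0 0 0 .12;0 0 0 0 0 0 .25;0 0 0 0 0 0 .3;0 0 0 0 0 0 .3;0 0 0 0 0 0 .3;0 0 0 0 0 0 .3'
```

```text
clock: 10.97
tcp_pos: [0.5844, 0.2411, 0.0565]
ee_rot: [0.753, 0.658, 0.0, 0.0]
ft_force: [0.2, 0.3, 0.9]
gripper_width: 0.008
grip_force: 40.0
clock: 11.47
tcp_pos: [0.5841, 0.241, 0.0561]
ee_rot: [0.753, 0.658, -0.0, -0.0]
ft_force: [-1.0, -0.3, 0.1]
gripper_width: 0.0256
grip_force: 0.0
```

```bash

python3 -m handwheel '0 0 -.01 0 0 0 .3;0 0 -.02 0 0 0 .3;0 0 -.03 0 0 0 .3;0 0 -.04 0 0 0 .5;0 0 -.04 0 0 0 1;0 0 -.04 0 0 0 1;-.03 0 -.04 0 0 0 1;-.03 0 -.02 0 0 0 1;0 0 0 0 0 0 1;0 0 0 0 0 0 1'
python3 - <<'E'
from w import *
s,d,R,t,P=wcap("plate_in")
print("top",rect(P,.07,.1,(.48,.68,.16,.32)));print("deck",rect(P,.026,.037,(.4,.68,.12,.36)));print("fence",rect(P,.0395,.047,(.4,.68,.25,.36)))
go(s,[.592,-.027,.22],np.radians(21))
print(s["qpos"].round(2))
E
```

```text
clock: 12.3
tcp_pos: [0.5788, 0.1952, 0.2376]
ee_rot: [0.754, 0.657, 0.001, 0.001]
ft_force: [-0.4, 0.3, -1.1]
gripper_width: 0.0647
grip_force: 0.0
top (1344, array([583.3, 241. ]), array([89. ,  7.6]), 82.1, np.float64(0.0826))
deck (34731, array([523.6, 249.1]), array([160.4, 181.2]), 82.2, np.float64(0.0326))
fence (3572, array([531.6, 305.3]), array([ 14.3, 159.8]), 82.0, np.float64(0.0426))
tcp [0.5788 0.1952 0.2376] yaw 1.4341 tilt [ 2.6e-03 -1.0e-04 -1.0e+00]
shift units [-0.2911  0.0577  0.0236] min rows 6.0
turn z units 0.6796 min rows 9.0
[ 0.14  0.32 -0.68  1.52  0.2   1.38 -0.69]
```

```bash

python3 -m handwheel '-.0364 .0072 .002 0 0 0 1;-.0364 .0072 .002 0 0 0 1;-.0364 .0072 .002 0 0 0 1;-.0364 .0072 .002 0 0 0 1;-.0364 .0072 .002 0 0 0 1;-.0364 .0072 .002 0 0 0 1;-.0364 .0072 .002 0 0 0 1;-.0364 .0072 .002 0 0 0 1;0 0 0 0 0 .068 1;0 0 0 0 0 .068 1' &&
python3 -m handwheel '0 0 0 0 0 .068 1;0 0 0 0 0 .068 1;0 0 0 0 0 .068 1;0 0 0 0 0 .068 1;0 0 0 0 0 .068 1;0 0 0 0 0 .068 1;0 0 0 0 0 .068 1;0 0 0 0 0 .068 1;0 0 0 0 0 0 1;0 0 0 0 0 0 1'
python3 - <<'E'
from w import *
s,d,R,t,P=wcap("block")
r=rect(P,.045,.06,(.5,.68,-.1,.05));print(r);print("around z",np.nanpercentile(P[(abs(P[...,0]-.59)<.09)&(abs(P[...,1]+.027)<.09)&(P[...,2]<.03)][:,2],[1,10,50,90]).round(4))
print("obstacles >.06",rect(P,.06,.14,(.48,.72,-.15,.1)) if ((P[...,2]>.06)&(P[...,2]<.14)&(abs(P[...,0]-.59)<.11)&(abs(P[...,1]+.03)<.11)).any() else None)
a=r[3] if r[2][0]>r[2][1] else r[3]-90
go(s,[*(r[1]/1e3),.018],np.radians(a));print(s["qpos"].round(2))
E
```

```text
clock: 13.18
tcp_pos: [0.5912, -0.0272, 0.2224]
ee_rot: [0.821, 0.571, -0.001, -0.001]
ft_force: [-0.3, 0.2, 0.5]
gripper_width: 0.0871
grip_force: 0.0
clock: 14.02
tcp_pos: [0.5914, -0.0247, 0.2231]
ee_rot: [0.983, 0.186, -0.001, -0.0]
ft_force: [-0.3, -0.5, 0.4]
gripper_width: 0.0869
grip_force: 0.0
(4628, array([589.6, -26.9]), array([83.3, 48.2]), 21.6, np.float64(0.049))
around z [-0.0031 -0.0021 -0.0006  0.005 ]
obstacles >.06 None
tcp [ 0.5914 -0.0247  0.2231] yaw 0.3733 tilt [-1.6e-03  5.0e-04 -1.0e+00]
shift units [-0.0029  0.0021  0.2734] min rows 5.0
turn z units -0.0023 min rows 1.0
[ 0.34  0.25 -0.45  1.59  0.11  1.33 -1.32]
```

View pics/block.png

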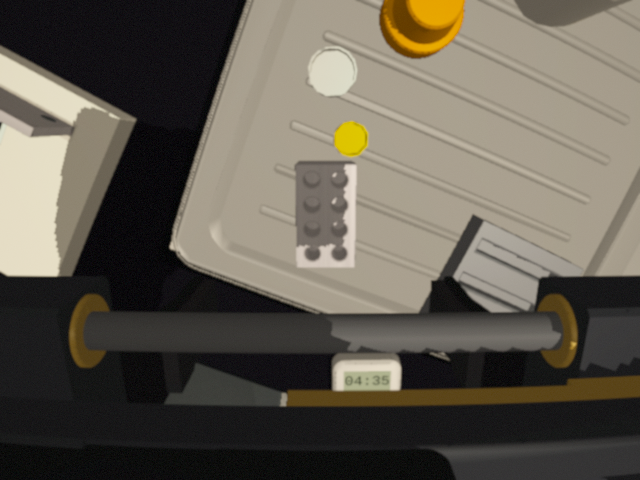

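Seen by the wrist, the block is at px (326,214): 83×48 mm, top at z≈0.049, aligned with the tool. I'm gripping it.

```bash

python3 -m handwheel '-.0029 .0041 .03 0 0 0 1;0 0 .04 0 0 0 1;0 0 .04 0 0 0 1;0 0 .04 0 0 0 1;0 0 .04 0 0 0 1;0 0 .04 0 0 0 1;0 0 .025 0 0 0 1;0 0 .0134 0 0 0 1;0 0 .005 0 0 0 1;0 0 0 0 0 0 .7' &&
python3 -m handwheel '0 0 0 0 0 0 0;0 0 0 0 0 0 0;0 0 0 0 0 0 0;0 0 0 0 0 0 0;0 0 0 0 0 0 0;0 0 0 0 0 0 0;0 0 0 0 0 0 0' 30
```

```text
clock: 14.9
tcp_pos: [0.5906, -0.0293, 0.0187]
ee_rot: [0.983, 0.184, -0.0, -0.0]
ft_force: [0.4, 0.6, -0.9]
gripper_width: 0.0849
grip_force: 0.0
clock: 15.48
tcp_pos: [0.5909, -0.029, 0.0195]
ee_rot: [0.983, 0.183, 0.0, -0.0]
ft_force: [-2.1, 2.4, 4.6]
gripper_width: 0.0481
grip_force: 30.0
```

```bash

python3 -m handwheel '0 0 -.01 0 0 0 0;0 0 -.03 0 0 0 0;0 0 -.04 0 0 0 0;0 0 -.04 0 0 0 0;0 0 -.03 0 0 .064 0;0 0 0 0 0 .064 0;0 0 0 0 0 .064 0;0 0 0 0 0 .064 0;0 0 0 0 0 .064 0;0 0 0 0 0 0 0'
python3 - <<'E'
from h import *
from plant import readout
s=readout.sense();go(s,[.535,.2669,.12],np.radians(-7.75));print(s["gripper_width"],s["qpos"].round(2))
E
```

```text
clock: 16.32
tcp_pos: [0.5904, -0.0298, 0.1315]
ee_rot: [0.998, -0.069, -0.0, 0.0]
ft_force: [-1.1, 1.0, -3.3]
gripper_width: 0.0479
grip_force: 30.0
tcp [ 0.5904 -0.0298  0.1315] yaw -0.1391 tilt [-7.e-04 -3.e-04 -1.e+00]
shift units [-0.1279 -0.3816  0.0153] min rows 8.0
turn z units -0.0024 min rows 1.0
0.04790342018510684 [ 0.28  0.3  -0.36  1.71  0.12  1.15 -1.83]
```

```bash

python3 -m handwheel '-.0116 -.0347 0 0 0 0 0;-.0116 -.0347 0 0 0 0 0;-.0116 -.0347 0 0 0 0 0;-.0116 -.0347 0 0 0 0 0;-.0116 -.0347 0 0 0 0 0;-.0116 -.0347 0 0 0 0 0;-.0116 -.0347 0 0 0 0 0;-.0116 -.0347 0 0 0 0 0;-.0116 -.0347 0 0 0 0 0;-.0116 -.0347 0 0 0 0 0' && python3 -m handwheel '-.0116 -.0347 .01 0 0 -.0024 0;0 0 .03 0 0 0 0;0 0 .02 0 0 0 0;0 0 .01 0 0 0 0;0 0 0 0 0 0 0;0 0 0 0 0 0 0;0 0 0 0 0 0 0'
python3 - <<'E'
from w import *
s,d,R,t,P=wcap("preplace")
print("top",rect(P,.085,.11,(.48,.6,.2,.34)));print("fence",rect(P,.039,.046,(.4,.68,.25,.36)))
print("plate",rect(P,.075,.084,(.56,.62,.18,.3)))
go(s,[.535,.2669,.0535],np.radians(-7.75));print(s["ft_force"])
E
```

```text
clock: 17.15
tcp_pos: [0.5388, 0.241, 0.1315]
ee_rot: [0.998, -0.065, -0.0, 0.0]
ft_force: [-0.2, -0.5, -3.7]
gripper_width: 0.0477
grip_force: 30.0
clock: 17.73
tcp_pos: [0.535, 0.2669, 0.0801]
ee_rot: [0.998, -0.065, 0.001, -0.0]
ft_force: [0.4, 0.3, -2.5]
gripper_width: 0.0477
grip_force: 30.0
top (17307, array([541.3, 261.6]), array([79.7, 73.7]), 5.2, np.float64(0.1089))
fence (4234, array([543.4, 305.5]), array([ 55.9, 133.4]), 62.2, np.float64(0.0426))
plate (6065, array([571.6, 242.2]), array([90.3, 32. ]), 82.5, np.float64(0.0824))
tcp [0.535  0.2669 0.0801] yaw -0.1303 tilt [ 1.3e-03  6.0e-04 -1.0e+00]
shift units [-0.      0.0001  0.0355] min rows 1.0
turn z units 0.0032 min rows 1.0
[ 0.40647456  0.32524598 -2.48049989]
```

View pics/preplace.png

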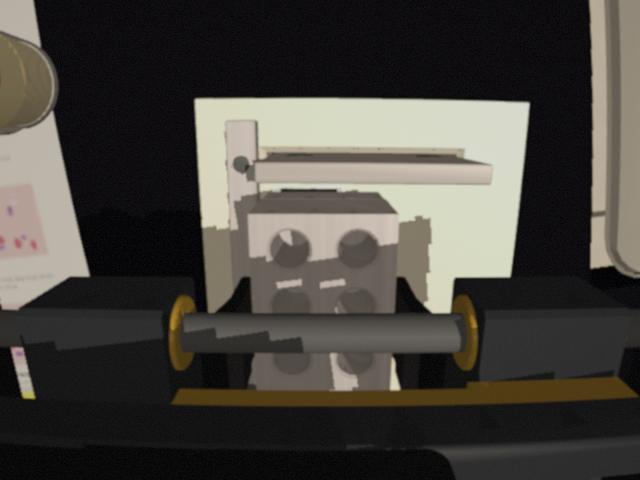

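The block is clear of the fence (its left, px x≈240) and of the plate (row ≈165), and parallel to both, so I'm lowering it.

```bash

python3 -m handwheel '0 0 .015 0 0 .002 0;0 0 .012 0 0 0 0;0 0 .007 0 0 0 0;0 0 .001 0 0 0 0;0 0 0 0 0 0 0;0 0 0 0 0 0 0' && python3 -m handwheel '0 0 .0015 0 0 0 0;0 0 0 0 0 0 0;0 0 0 0 0 0 0' && python3 -m handwheel '0 0 .0015 0 0 0 0;0 0 0 0 0 0 0;0 0 0 0 0 0 0'
```

```text
clock: 18.28
tcp_pos: [0.534, 0.2667, 0.0523]
ee_rot: [0.998, -0.067, -0.0, 0.0]
ft_force: [-0.1, -1.1, -1.8]
gripper_width: 0.0479
grip_force: 30.0
clock: 18.53
tcp_pos: [0.5341, 0.2666, 0.0523]
ee_rot: [0.998, -0.067, -0.0, 0.0]
ft_force: [-3.2, -3.8, 8.3]
gripper_width: 0.0478
grip_force: 30.0
clock: 18.78
tcp_pos: [0.5341, 0.2667, 0.0522]
ee_rot: [0.998, -0.067, 0.0, 0.001]
ft_force: [-8.5, -6.1, 20.1]
gripper_width: 0.0478
grip_force: 30.0
```

```bash

python3 -m handwheel '0 0 -.002 0 0 0 0;.003 -.003 0 0 0 0 0;.003 -.003 0 0 0 0 0;0 0 0 0 0 0 0;0 0 0 0 0 0 0' &&
python3 -m handwheel '0 -.0015 0 0 0 0 0;0 0 0 0 0 0 0;0 0 0 0 0 0 0' && python3 -m handwheel '0 -.001 0 0 0 0 0;0 0 0 0 0 0 0;0 0 0 0 0 0 0' 
```

```text
clock: 19.2
tcp_pos: [0.5395, 0.2711, 0.0523]
ee_rot: [0.998, -0.067, 0.0, 0.0]
ft_force: [-1.8, -2.2, 5.9]
gripper_width: 0.0478
grip_force: 30.0
clock: 19.45
tcp_pos: [0.5397, 0.2714, 0.0523]
ee_rot: [0.998, -0.067, -0.0, 0.001]
ft_force: [-3.9, -4.5, 8.1]
gripper_width: 0.0481
grip_force: 30.0
clock: 19.7
tcp_pos: [0.5399, 0.2719, 0.0523]
ee_rot: [0.998, -0.067, 0.0, 0.001]
ft_force: [-3.6, -5.7, 7.5]
gripper_width: 0.0477
grip_force: 30.0
```

```bash

python3 -m handwheel '0 -.001 -.0003 0 0 0 0;0 0 0 0 0 0 0;0 0 0 0 0 0 0' && python3 -m handwheel '0 -.001 0 0 0 0 0;0 0 0 0 0 0 0;0 0 0 0 0 0 0' && python3 -m handwheel '0 -.001 0 0 0 0 0;0 0 0 0 0 0 0;0 0 0 0 0 0 0'
```

```text
clock: 19.95
tcp_pos: [0.5402, 0.2729, 0.0523]
ee_rot: [0.998, -0.067, 0.0, 0.0]
ft_force: [-0.5, -4.3, 4.7]
gripper_width: 0.0478
grip_force: 30.0
clock: 20.2
tcp_pos: [0.5403, 0.2737, 0.0523]
ee_rot: [0.998, -0.067, 0.0, 0.0]
ft_force: [0.4, -4.8, 4.7]
gripper_width: 0.0477
grip_force: 30.0
clock: 20.45
tcp_pos: [0.5402, 0.2737, 0.0523]
ee_rot: [0.998, -0.067, 0.0, 0.001]
ft_force: [-1.3, -7.7, 5.5]
gripper_width: 0.0477
grip_force: 30.0
```

```bash

python3 -m handwheel '.0015 0 0 0 0 0 0;.0015 0 0 0 0 0 0;0 0 0 0 0 0 0;0 0 0 0 0 0 0' && python3 -m handwheel '.001 0 0 0 0 0 0;0 0 0 0 0 0 0;0 0 0 0 0 0 0' && python3 -m handwheel '.001 0 0 0 0 0 0;0 0 0 0 0 0 0;0 0 0 0 0 0 0' && python3 -m handwheel '.001 0 0 0 0 0 0;0 0 0 0 0 0 0;0 0 0 0 0 0 0'
```

```text
clock: 20.78
tcp_pos: [0.5403, 0.2737, 0.0523]
ee_rot: [0.998, -0.067, -0.002, 0.001]
ft_force: [-9.5, -8.9, 13.8]
gripper_width: 0.0478
grip_force: 30.0
clock: 21.03
tcp_pos: [0.5403, 0.2737, 0.0523]
ee_rot: [0.998, -0.067, -0.002, 0.001]
ft_force: [-13.6, -8.9, 17.0]
gripper_width: 0.0477
grip_force: 30.0
clock: 21.28
tcp_pos: [0.5404, 0.2737, 0.0523]
ee_rot: [0.998, -0.066, -0.003, 0.002]
ft_force: [-15.7, -10.1, 19.4]
gripper_width: 0.0478
grip_force: 30.0
clock: 21.53
tcp_pos: [0.5404, 0.2737, 0.0523]
ee_rot: [0.998, -0.066, -0.003, 0.002]
ft_force: [-19.8, -11.6, 20.8]
gripper_width: 0.0478
grip_force: 30.0
```

```bash
python3 - <<'E'
from w import *
s,d,R,t,P=wcap("push1")
Rm=Ro.from_quat(s["ee_rot"]).as_matrix();T=(P-s["tcp_pos"])@Rm*1e3  # tool coords
print(s["tcp_pos"],Rm[:,2].round(4))
for y in(-18,-10,0,10,18):
    m=(abs(T[...,1]-y)<1.5)&(T[...,0]>28)&(T[...,0]<70)
    q=T[m];o=np.argsort(q[:,0]);q=q[o];h=P[m][o][:,2]*1e3
    b=[(int(x),round(float(h[(q[:,0]>=x)&(q[:,0]<x+1.5)].max()),0)) for x in np.arange(30,64,1.5) if ((q[:,0]>=x)&(q[:,0]<x+1.5)).any()]
    print(y,b)
c=d["color"][110:350,180:520,::-1];cv2.imwrite("pics/push1c.png",cv2.resize(c,None,fx=2.3,fy=2.3,interpolation=cv2.INTER_CUBIC))
E
```

```text
[0.54042766 0.27368135 0.05230202] [-0.0067 -0.0033 -1.    ]
-18 [(30, 141.0), (31, 140.0), (33, 84.0), (34, 84.0), (36, 84.0), (37, 83.0), (39, 84.0), (40, 84.0), (42, 83.0), (43, 84.0), (45, 83.0), (46, 84.0), (48, 83.0), (49, 83.0), (51, 31.0), (52, 33.0), (54, 34.0), (55, 34.0), (57, 34.0), (58, 34.0), (60, 34.0), (61, 34.0), (63, 34.0)]
-10 [(30, 141.0), (31, 139.0), (34, 82.0), (36, 84.0), (37, 84.0), (39, 84.0), (40, 84.0), (42, 83.0), (43, 84.0), (45, 84.0), (46, 84.0), (48, 84.0), (49, 83.0), (51, 79.0), (52, 32.0), (54, 33.0), (55, 34.0), (57, 34.0), (58, 33.0), (60, 34.0), (61, 34.0), (63, 34.0)]
0 [(30, 141.0), (31, 140.0), (33, 84.0), (34, 84.0), (36, 84.0), (37, 84.0), (39, 84.0), (40, 84.0), (42, 83.0), (43, 84.0), (45, 84.0), (46, 84.0), (48, 84.0), (49, 84.0), (51, 77.0), (52, 33.0), (54, 34.0), (55, 34.0), (57, 34.0), (58, 34.0), (60, 34.0), (61, 34.0), (63, 34.0)]
10 [(30, 141.0), (31, 140.0), (34, 83.0), (36, 84.0), (37, 83.0), (39, 84.0), (40, 84.0), (42, 83.0), (43, 84.0), (45, 84.0), (46, 84.0), (48, 84.0), (49, 84.0), (51, 77.0), (52, 33.0), (54, 34.0), (55, 34.0), (57, 34.0), (58, 34.0), (60, 34.0), (61, 34.0), (63, 34.0)]
18 [(30, 141.0), (31, 140.0), (33, 84.0), (34, 84.0), (36, 84.0), (37, 84.0), (39, 84.0), (40, 84.0), (42, 83.0), (43, 84.0), (45, 84.0), (46, 84.0), (48, 84.0), (49, 84.0), (51, 31.0), (52, 32.0), (54, 34.0), (55, 34.0), (57, 34.0), (58, 34.0), (60, 34.0), (61, 33.0), (63, 34.0)]
```

View pics/push1c.png

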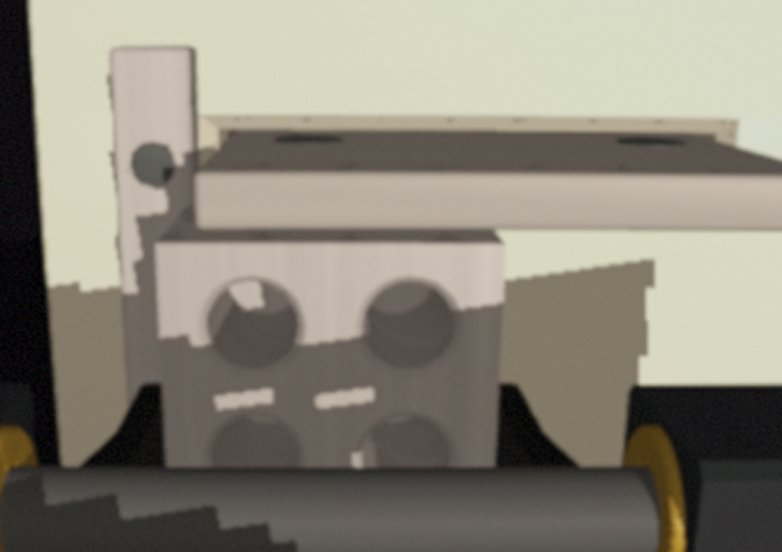

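The view shows a gap of about 2.5 mm between the block's end (crop row 242) and the plate's near edge (row 228). The block is stuck by deck friction under 20 N of down force, so I'll ease the down force.

```bash

python3 -m handwheel '-.001 .0003 -.001 0 0 0 0;0 0 0 0 0 0 0;0 0 0 0 0 0 0' && python3 -m handwheel '0 0 -.001 0 0 0 0;0 0 0 0 0 0 0;0 0 0 0 0 0 0' && python3 -m handwheel '0 0 -.0005 0 0 0 0;0 0 0 0 0 0 0;0 0 0 0 0 0 0'
```

```text
clock: 21.83
tcp_pos: [0.5406, 0.2736, 0.0524]
ee_rot: [0.998, -0.066, -0.003, 0.001]
ft_force: [-12.4, -7.3, 11.0]
gripper_width: 0.0477
grip_force: 30.0
clock: 22.08
tcp_pos: [0.5415, 0.2735, 0.0524]
ee_rot: [0.998, -0.067, -0.002, 0.001]
ft_force: [-4.9, -5.9, 1.4]
gripper_width: 0.0476
grip_force: 30.0
clock: 22.33
tcp_pos: [0.5418, 0.2735, 0.0525]
ee_rot: [0.998, -0.067, -0.002, 0.001]
ft_force: [-3.4, -4.1, -2.4]
gripper_width: 0.0482
grip_force: 30.0
```

```bash

python3 -m handwheel '.001 0 0 0 0 0 0;0 0 0 0 0 0 0;0 0 0 0 0 0 0' && python3 -m handwheel '.001 0 -.0002 0 0 0 0;0 0 0 0 0 0 0;0 0 0 0 0 0 0' && python3 -m handwheel '.001 0 -.0002 0 0 0 0;0 0 0 0 0 0 0;0 0 0 0 0 0 0'
```

```text
clock: 22.58
tcp_pos: [0.5424, 0.2734, 0.0525]
ee_rot: [0.998, -0.067, -0.002, 0.001]
ft_force: [-4.4, -5.1, -2.9]
gripper_width: 0.0472
grip_force: 30.0
clock: 22.83
tcp_pos: [0.5431, 0.2733, 0.0526]
ee_rot: [0.998, -0.067, -0.002, 0.001]
ft_force: [-4.1, -4.1, -2.7]
gripper_width: 0.0479
grip_force: 30.0
clock: 23.08
tcp_pos: [0.5432, 0.2733, 0.0526]
ee_rot: [0.998, -0.067, -0.003, 0.001]
ft_force: [-5.9, -5.0, -1.6]
gripper_width: 0.0473
grip_force: 30.0
```

```bash

python3 -m handwheel '.001 -.0003 0 0 0 0 0;0 0 0 0 0 0 0;0 0 0 0 0 0 0' && python3 -m handwheel '.0005 -.0003 0 0 0 0 0;0 0 0 0 0 0 0;0 0 0 0 0 0 0;0 0 0 0 0 0 0'
python3 - <<'E'
from w import *
s,d,R,t,P=wcap("push2");print(s["ft_force"].round(1),s["ft_torque"].round(2));go(s)
v=(s["tcp_pos"][:2]-np.array([.5255,.249]));th=np.radians(-7.75);print("deck xy of tcp",v@[np.cos(th),np.sin(th)],v@[-np.sin(th),np.cos(th)])
c=d["color"][110:350,180:520,::-1];cv2.imwrite("pics/push2c.png",cv2.resize(c,None,fx=2.3,fy=2.3,interpolation=cv2.INTER_CUBIC))
E
```

```text
clock: 23.33
tcp_pos: [0.5433, 0.2733, 0.0526]
ee_rot: [0.998, -0.067, -0.003, 0.001]
ft_force: [-8.1, -5.6, 0.6]
gripper_width: 0.0481
grip_force: 30.0
clock: 23.67
tcp_pos: [0.5433, 0.2733, 0.0526]
ee_rot: [0.998, -0.066, -0.003, 0.002]
ft_force: [-11.7, -5.7, 3.0]
gripper_width: 0.0478
grip_force: 30.0
[-11.7  -5.7   3. ] [-1.45  2.48 -0.19]
tcp [0.5433 0.2733 0.0526] yaw -0.1331 tilt [-0.007  -0.0029 -1.    ]
deck xy of tcp 0.014349988300294766 0.02650450695941824
```

View pics/push2c.png

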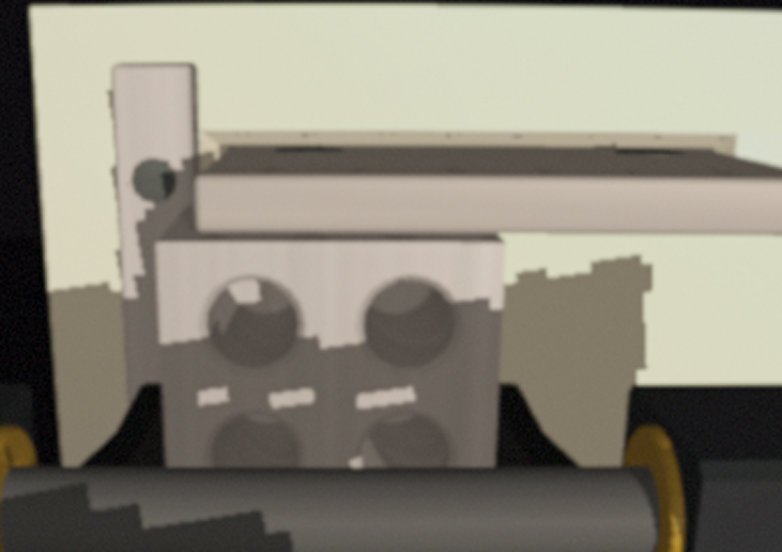

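```bash

python3 -m handwheel '-.0003 -.0005 0 0 0 0 0;0 0 0 0 0 0 0;0 0 0 0 0 0 0;0 0 0 0 0 0 0;0 0 0 0 0 0 0;0 0 0 0 0 0 0;0 0 0 0 0 0 0;0 0 0 0 0 0 0;0 0 0 0 0 0 0;0 0 0 0 0 0 0'
python3 - <<'E'
from w import *
s,d,R,t,P=wcap("push3");f=s["ft_force"];th=np.radians(-7.75)
print("deck F",f[0]*np.cos(th)+f[1]*np.sin(th),-f[0]*np.sin(th)+f[1]*np.cos(th),f[2],s["qd"].round(3))
Rm=Ro.from_quat(s["ee_rot"]).as_matrix();T=(P-s["tcp_pos"])@Rm*1e3
def fit(m):
    q=P[m];A=np.c_[q[:,:2]-q[:,:2].mean(0),np.ones(len(q))];c=np.linalg.lstsq(A,q[:,2],rcond=None)[0];return m.sum(),c.round(4)
z=P[...,2]
print("block top",fit((abs(T[...,1])<20)&(T[...,0]>33)&(T[...,0]<39)&(z>.079)&(z<.088)))
print("plate top",fit((T[...,0]>44.5)&(T[...,0]<50)&(abs(T[...,1])<60)&(z>.079)&(z<.088)))
print("deck top",fit((T[...,0]>56)&(T[...,0]<68)&(abs(T[...,1]-20)<50)&(z>.028)&(z<.037)))
d2=cams.capture("top");P2=cloud(d2);print("topcam plate",rect(P2,.076,.09,(.56,.63,.18,.3)))
E
```

```text
clock: 24.55
tcp_pos: [0.5433, 0.2733, 0.0526]
ee_rot: [0.998, -0.067, -0.003, 0.002]
ft_force: [-10.9, -6.4, 3.9]
gripper_width: 0.048
grip_force: 30.0
deck F -9.916527054718122 -7.764922652411177 3.908567172621309 [ 0.     0.    -0.     0.002  0.001  0.002  0.002]
block top (np.int64(1889), array([ 0.0317, -0.0085,  0.0826]))
plate top (np.int64(4352), array([-0.0701,  0.009 ,  0.0826]))
deck top (np.int64(6560), array([-0.0015,  0.0008,  0.0327]))
topcam plate (0, array([0., 0.]), array([0., 0.]), 0.0, np.float64(nan))
  return _methods._mean(a, axis=axis, dtype=dtype,
  ret = ret.dtype.type(ret / rcount)
```

```bash
python3 - <<'E'
from w import *
A=[];
for i in range(5):
    s,d,R,t,P=wcap("t");A.append(P)
P=np.mean(A,0);Rm=Ro.from_quat(s["ee_rot"]).as_matrix();th=np.radians(-7.75)
v=P[...,:2]-s["tcp_pos"][:2];X=(v@[np.cos(th),np.sin(th)])*1e3;Y=(v@[-np.sin(th),np.cos(th)])*1e3;z=P[...,2]*1e3
for n,m,r in(("block",(abs(Y)<21)&(z>79)&(z<88),np.arange(30,45,1)),("plate",(Y<-27)&(Y>-65)&(z>79)&(z<88),np.arange(38,54,1))):
    for x in r:
        k=m&(X>=x)&(X<x+1)
        if k.sum()>20:print(n,x,k.sum(),np.median(z[k]).round(2))
# plate face: near-edge and y-ends of block end face strip
k=(abs(Y)<18)&(X>38)&(X<46)&(z<81)&(z>40);print("strip",k.sum(),np.c_[X[k],z[k]][:8].round(1).tolist())
E
```

```text
block 30 160 82.57
block 31 162 82.59
block 32 174 82.58
block 33 199 82.63
block 34 250 82.61
block 35 312 82.57
block 36 389 82.59
block 37 412 82.67
block 38 407 82.67
block 39 398 82.64
block 40 391 82.63
block 41 402 81.78
block 42 123 82.18
block 43 369 82.65
block 44 400 82.68
plate 42 155 82.54
plate 43 345 82.76
plate 44 358 82.81
plate 45 359 82.74
plate 46 356 82.73
plate 47 368 82.68
plate 48 364 82.66
plate 49 382 82.56
plate 50 277 81.76
strip 325 [[41.3, 77.0], [41.3, 76.9], [41.2, 76.5], [41.3, 77.2], [41.3, 77.0], [41.2, 76.5], [41.3, 76.8], [41.3, 77.2]]
```

```bash
python3 -c "
from plant import readout,ticket
s=readout.sense();print(s['ft_force'],s['grip_force'],s['tcp_pos']);print(ticket.finish_job())"
```

```text
[-9.97897787 -6.81823786  3.39870234] 30.000710984459147 [0.54328511 0.27335703 0.05265061]
the job is handed in; nothing more can be done
None
```

The job is handed in, result not reported: the plate is home in the slot (leaning back about 0.035 rad, limit 0.12), and the block sits flat in the corner, still gripped at 30 N, pushing roughly 9 N towards the plate and 8 N towards the fence.

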